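# Stand the fallen bookend back up against the ledgers

## Task

The bookend beside the row of ledgers has fallen over on its back. Only by pushing with the fingers, tip it back up onto its foot, then push it along the desk until its upright panel stands flat against the end cover of the ledger row, with the whole width of the panel on the cover. Do not pick the bookend up, and leave the mug, the tea tin and the stamp where they are.

Things in the scene. Friction and masses are not known exactly. Their poses are not given: they have to be found in the camera images.
- bookend: Loose L-shaped bookend, 0.5 kg: blue panel 100 wide, 130 tall, 10 thick; grey foot block 100 wide, 28 high, its end 100 from the panel's back. Starts lying on its back. Origin: middle of the heel edge (panel's back meets foot's underside), on the desk lying and standing. Axes: x along the heel; y up the panel, 0 to 130 (foot 0 to 28); z from panel's back (0) to foot's end (100).
- foot_end (a point): Centre of the free end face (100 x 28) of the bookend's foot: 100 above the desk while lying, 14 once standing. Axes as the bookend's. Lying, z is up and y points to the ledgers within 0.3 rad; standing, y is up and z points away from the ledgers. Pushed near its top away from the ledgers, the raised foot tips about the heel, and goes over by itself past half-way.
- panel_top (a point): Middle of the top edge of the blue panel, on its back face (own y = 130, z = 0). Lying: at desk height, 130 from the heel, the end nearest the ledgers. Standing: 130 above the desk. The back face is the one that goes against the ledgers.
- ledgers: Five ledgers standing in a row in a dark wooden rack, fixed to the desk. The row runs 224 along own +y (roughly the robot's left), 220 deep along x, about 200 high. Origin: at desk height, middle of the bare green end cover, a flat upright face (x -110 to +110, 200 high) that faces own -y, towards the bookend.
- mug: White mug, 80 mm across, 85 high, handle at its own +y; origin at the centre of its underside. Bystander on the far side of the desk.
- tea_tin: Green closed tin, 70 mm across, 110 high; origin at the centre of its underside. Bystander.
- stamp: Turned wooden hand stamp, 48 mm across the foot, 85 high; origin at the centre of its underside. Bystander.
Mind the look-alikes: they are no part of the job. Of the things like the bookend, leave any that is orange or yellow; of the rest the larger one is meant.

How it is judged:
By the outcome, as a careful person would: the job done as asked, in the order asked, and still so for the second after the job is handed in, with the robot touching nothing.
It also fails if it takes over 53 s, if anything falls off the work surface, if the arm or the gripper's body presses on something with over 40 N, if the wrist force passes 120 N, or if a joint passes its speed limit or range.

## Robot

A 7-joint arm with a two-finger parallel gripper is mounted at the origin on the work surface. World frame = base frame: x ahead of the robot, y to its left, z up, the work surface at z = 0. Lengths are in m, angles in rad, forces in N, time in s.
With the tool pointing down it reaches from about 0.4 to 0.875 m from the base axis. Payload 19.3 kg.
Tool frame: the origin (TCP) lies at the very end of the fingers, on their centre line; the grasp point (between the pads) lies 19 mm behind it; x points along the fingers, y is the direction in which the jaws open and shut, and the axes are right-handed (so a half turn about x gives the same grasp; the last joint's range is limited). The gripper opens to 85 mm and grips with 20 to 120 N. Pads are 22 mm wide; open, the fingers measure 114 mm over their backs; the gripper's body (76 mm by 85 mm) begins 54 mm behind the grasp point. The pads swing forward as they close: fully open they stand 13 mm farther back than shut.
Start: joints at [-1.28, 0.521, -0.036, 1.599, 0.021, 1.021, -0.113], TCP at [0.221, 0.585, 0.231] pointing down, gripper open.
Joint ranges: [-2.91, 2.91], [-0.3, 2.13], [-1.5, 1.42], [0.17, 2.43], [-1.26, 4.41], [0.16, 1.93], [-2.52, 2.52]. Speed limits (rad/s): [1.89, 1.89, 2.39, 2.39, 3.01, 3.01, 3.01].

## Interface

Orientations are given as a unit quaternion [w, x, y, z].
In Python, from bench import env, imaging, models gives the robot as it stands.
- The arm moves only by the shell command python3 -m pendant 'ROWS' [OPENING] [FORCE]. ROWS is JSON, a list of rows, each an object of numbers: "x", "y", "z": the shift along the tool's x, y, z in m; "turn": the turn about the tool's x in rad. In form: [{"x": .., "y": .., "z": .., "turn": ..}, ...]. A call has 1 to 8 rows; each row shifts and turns the commanded pose from where the row before left it, along the tool's axes as they then stand; what a row does not reach is not made up. A row lasts 1/10 s, in which the tool goes at most 50 mm and 8.59 degrees, less where a joint would pass 70% of its speed; a pose out of reach is approached as far as the arm can. A call with a gripper value outside its range is refused whole. OPENING is the opening, from -1 (shut) to 1 (fully open), set as the call begins (- or left out, the last holds). The fingers move at their own pace and stop on an object; FORCE is the grip in N (left out, the last holds). Time passes only in rows, so rows that do not move let the fingers close. It gives the time, the measured TCP pose, the force and the opening at its end, in the units of the state.
- env.read_state(): the state, without advancing time (a new reading comes with each control period).
- imaging.read_camera(name): name is "scene" or "side" or "wrist"; returns a dict with "frame" (400x640x3 uint8, red, green, blue), "intrinsics" (3x3 intrinsics, pixels), "D" ([k1, k2, p1, p2, k3] as OpenCV has them; the pictures are not rectified), "extrinsics" (4x4, takes a point from world to camera coordinates); the wrist camera has in their place "hand_eye" (4x4, takes a point from camera to tool coordinates, whose origin is the TCP and whose axes are the tool frame's). Camera axes: x right, y up, looking along -z (the intrinsics and any distortion apply to the point x, -y, -z); pixel columns grow to the right and rows downward; lengths in m; the calibration is good to about 2 mm. A picture is of the moment at which its call begins: read the wrist's pose just before it. There is no depth.
- env.hand_in(): hands the job in, once; it reports no verdict.
Trained networks look in a picture, given as the dict that the camera call returned (one of the last four; its "shot" number tells which), for a name from the list of things; names that differ only in an ending like _2 or _b are one class to them, and where a whole thing is asked for, a point or a joint stands for the part that bears it (a point fixed in the world has none). Each returns a list of dicts, best first, with "p" (0 to 1); they miss things now and then, are a little off and sometimes report something else, mostly with a low value. They report only what shows in the picture. A call takes as long as a camera call. They do not tell look-alikes from the thing itself.
- models.cut_out(picture, name): "pixels" (400x640 bool, what is visible of it) and "rect" ([left, top, right, bottom] in pixels, round what is visible of it).
The state is a dict: "t": time; "joints": joint angles; "qd": joint speeds; "effort": joint torques, N m; "position": TCP position; "ee_rot": TCP orientation; "ft_force": force on the tool from outside, world axes, zero at the start; "wrist_torque": the same for the moment, N m; "opening": finger opening in m.
Only numpy, scipy, OpenCV 4.12 (cv2) and the standard library are available. Lean on these libraries where they do the work, as an engineer would, in place of code of your own. Each camera call takes 0.05 s, during which the arm holds its last target.

## Working session

There is one attempt and no reset: what is moved stays moved. The work goes in short steps, Python scripts to look and compute and a shell command to move; the robot and the scene stay as the last step left them, time stands still between calls to the robot, and variables do not carry over. Pictures are saved under pics/ and viewed, and the job is handed in when it is done.

```bash
mkdir -p pics; ls; python3 - <<'E'
from bench import env, imaging, models
import cv2
s=env.read_state(); print({k:(v if not hasattr(v,'round') else v) for k,v in s.items()})
for n in ["scene","side","wrist"]:
    d=imaging.read_camera(n); cv2.imwrite(f"pics/a_{n}.png",d["frame"][:,:,::-1]); print(n,d["intrinsics"],d["D"],d.get("extrinsics"),d.get("hand_eye"))
E
```

```text
pics
{'t': 0.0, 'joints': array([-1.28021213,  0.5220477 , -0.036366  ,  1.60001775,  0.02118427,
        1.02107372, -0.11281127]), 'qd': array([-6.59346206e-04,  1.27552732e-03,  6.60651500e-05, -6.89160080e-04,
        1.77561289e-03,  7.32830206e-04, -1.02957774e-03]), 'effort': array([-9.78339667e-04, -9.27134871e+01,  1.97926439e+00, -3.69915462e+01,
        1.76816282e-02,  8.46635608e-03,  3.01703392e-05]), 'position': array([0.22051885, 0.58443923, 0.23070081]), 'ee_rot': array([ 0.69557669,  0.12645718,  0.69568932, -0.12727146]), 'ft_force': array([ 0.46209293,  0.40902034, -0.27231191]), 'wrist_torque': array([ 0.02663463, -0.00366418, -0.01316192]), 'opening': 0.08558185024566133}
scene [[487.65068001   0.         320.22768591]
 [  0.         487.65068001 197.02041425]
 [  0.           0.           1.        ]] [-0.10738858  0.          0.          0.          0.        ] [[ 0.82400118  0.56657512  0.00383348 -0.35312341]
 [-0.34612155  0.49800378  0.79510509  0.14938891]
 [ 0.44857767 -0.65649438  0.60645956 -1.42505079]
 [ 0.          0.          0.          1.        
[... 170 characters left out ...]
    0.         0.        ] [[ 0.7629681  -0.64629221  0.01364048 -0.45413631]
 [ 0.3794516   0.46483827  0.79996366 -0.20542832]
 [-0.5233509  -0.60517085  0.59989338 -0.98512792]
 [ 0.          0.          0.          1.        ]] None
wrist [[340.72868943   0.         323.24699193]
 [  0.         340.72868943 198.73652509]
 [  0.           0.           1.        ]] [0.00735322 0.         0.         0.         0.        ] None [[-8.09123950e-04  2.64136070e-01 -9.64485086e-01 -1.43389653e-01]
 [ 9.99999539e-01  7.11971721e-04 -6.43935478e-04 -3.64648426e-04]
 [ 5.16599520e-04 -9.64485163e-01 -2.64136524e-01 -6.72627330e-02]
 [ 0.00000000e+00  0.00000000e+00  0.00000000e+00  1.00000000e+00]]
```

View pics/a_scene.png

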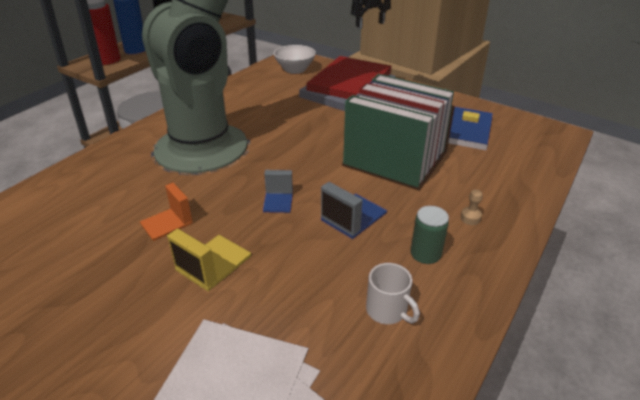

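View pics/a_side.png

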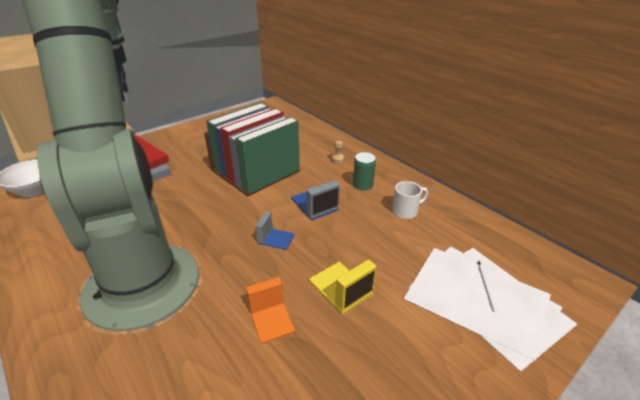

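View pics/a_wrist.png

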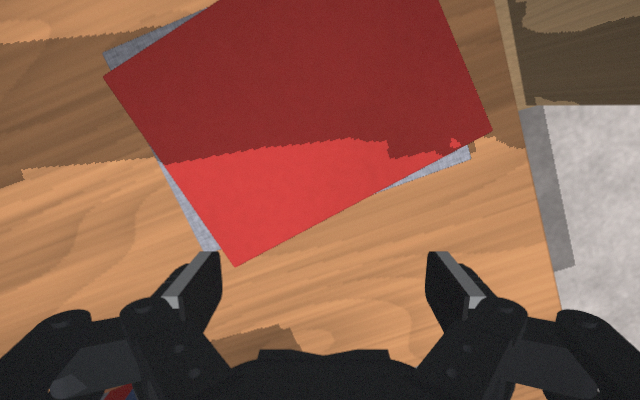

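Candidates in the scene view: orange (168,215), yellow (210,258), small blue/grey (278,190), and larger blue/grey (350,210). By the description, I'm taking the larger blue/grey one. Next I'll check it in a close crop.

```bash
cat > h.py <<'E'
import numpy as np, cv2
from bench import env, imaging, models
from scipy.spatial.transform import Rotation as R
def ray(d,uv,T=None):
    # returns origin, dir in world
    p=cv2.undistortPoints(np.array([[uv]],float),d["intrinsics"],np.array(d["D"]))[0,0]
    c=np.array([p[0],-p[1],-1.])
    E=np.array(d["extrinsics"]); Rm=E[:3,:3]; o=-Rm.T@E[:3,3]
    return o,Rm.T@c
def onplane(d,uv,z):
    o,r=ray(d,uv); return o+r*(z-o[2])/r[2]
def proj(d,P):
    P=np.atleast_2d(P); E=np.array(d["extrinsics"]); C=P@E[:3,:3].T+E[:3,3]
    C=C*[1,-1,-1]
    return cv2.projectPoints(C,np.zeros(3),np.zeros(3),d["intrinsics"],np.array(d["D"]))[0][:,0]
def crop(d,box,name,f):
    l,t,r,b=box; im=d["frame"][t:b,l:r,::-1]
    cv2.imwrite("pics/"+name,cv2.resize(im,None,fx=f,fy=f,interpolation=cv2.INTER_CUBIC))
def tri(obs):
    A=np.zeros((3,3));b=np.zeros(3)
    for d,uv in obs:
        o,r=ray(d,uv); r=r/np.linalg.norm(r); M=np.eye(3)-np.outer(r,r); A+=M;b+=M@o
    return np.linalg.solve(A,b)
E
python3 - <<'E'
from h import *
import pickle
ds={}
for n in ["scene","side"]:
    d=imaging.read_camera(n); ds[n]=d
    for nm in ["bookend","ledgers","mug","tea_tin","stamp"]:
        for m in models.cut_out(d,nm)[:5]: print(n,nm,round(m["p"],2),np.round(m["rect"]))
pickle.dump(ds,open("ds0.pkl","wb"))
crop(ds["scene"],(250,150,410,250),"b_scene.png",5)
crop(ds["side"],(240,100,360,260),"b_side.png",3.75)
E
```

```text
scene bookend 0.87 [320. 184. 386. 236.]
scene bookend 0.86 [264. 168. 291. 215.]
scene bookend 0.75 [169. 227. 251. 292.]
scene bookend 0.65 [142. 184. 192. 240.]
scene ledgers 0.9 [340.  75. 456. 192.]
scene mug 0.56 [368. 263. 421. 325.]
scene tea_tin 0.82 [408. 208. 445. 263.]
scene stamp 0.72 [457. 190. 482. 222.]
side bookend 0.86 [246. 276. 292. 340.]
side bookend 0.69 [309. 261. 376. 315.]
side bookend 0.58 [257. 214. 294. 248.]
side ledgers 0.59 [207. 101. 299. 197.]
side ledgers 0.49 [329. 143. 347. 167.]
side mug 0.6 [394. 186. 429. 222.]
side mug 0.48 [331. 143. 342. 164.]
side tea_tin 0.74 [354. 154. 373. 191.]
side stamp 0.71 [331. 141. 344. 165.]
```

```bash
sleep 1
```

```text
(no output)
```

View pics/b_scene.png

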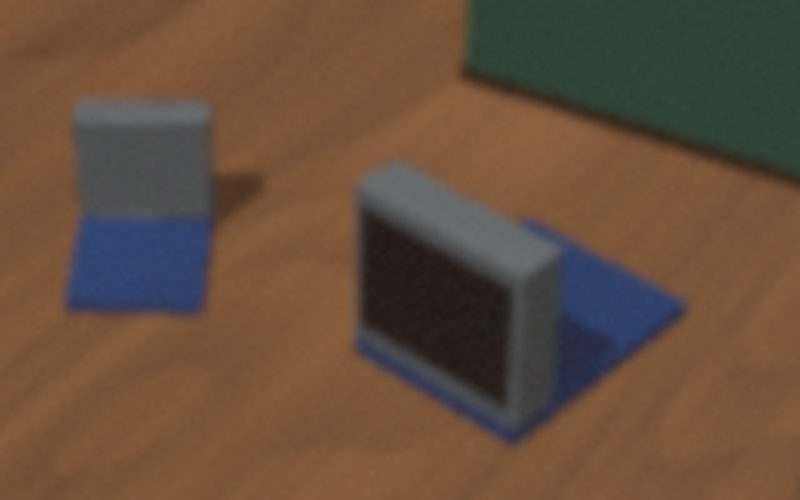

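View pics/b_side.png

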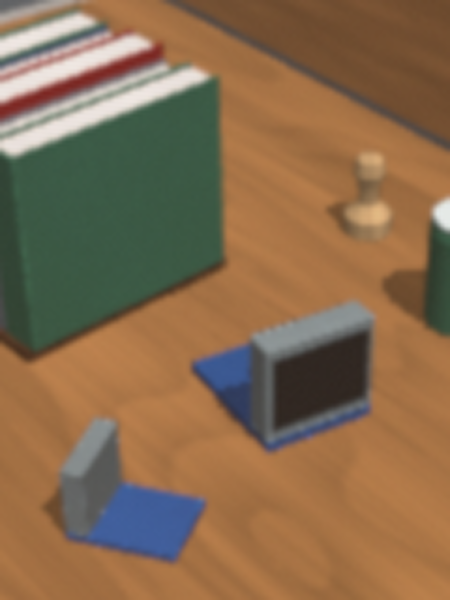

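```bash
python3 - <<'E'
from h import *
import pickle
ds=pickle.load(open("ds0.pkl","rb"))
crop(ds["scene"],(335,70,465,200),"c_scene.png",4.5)
crop(ds["side"],(200,95,310,205),"c_side.png",5)
s,d=ds["scene"],ds["side"]
for uv,z in [((321.2,219.6),0),((352.6,238.4),0),((387.2,211),.01),((355.4,193.6),.01),((321.6,187),.1),((353.4,204.4),.1),((361.4,199),.1),((329,182),.1)]: print("scene",onplane(s,uv,z).round(4))
for uv,z in [((312,219.5),0),((338.7,209.3),0),((307.2,189.3),.1),((339.2,184.8),.1),((334.7,180.8),.1)]: print("side",onplane(d,uv,z).round(4))
E
```

```text
scene [ 0.4817 -0.0732  0.    ]
scene [ 0.578  -0.0873  0.    ]
scene [0.6008 0.034  0.01  ]
scene [0.5016 0.05   0.01  ]
scene [ 0.485  -0.0773  0.1   ]
scene [ 0.5768 -0.0906  0.1   ]
scene [ 0.5812 -0.0644  0.1   ]
scene [ 0.4879 -0.0518  0.1   ]
side [ 0.4849 -0.0723  0.    ]
side [ 0.5812 -0.0862  0.    ]
side [ 0.4851 -0.0506  0.1   ]
side [ 0.573  -0.0923  0.1   ]
side [ 0.5767 -0.0679  0.1   ]
```

View pics/c_scene.png

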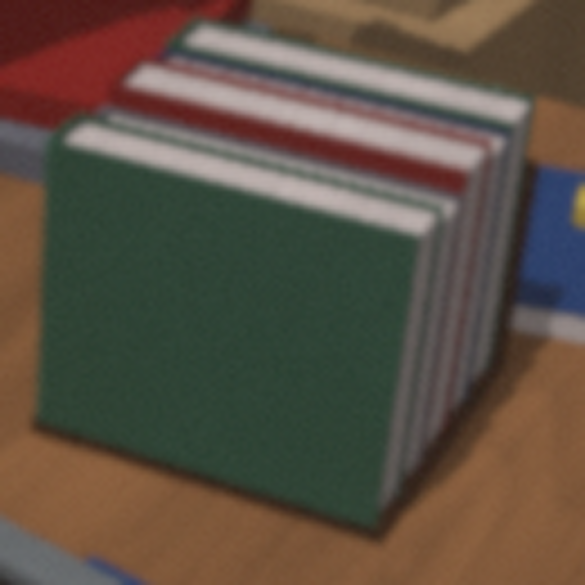

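View pics/c_side.png

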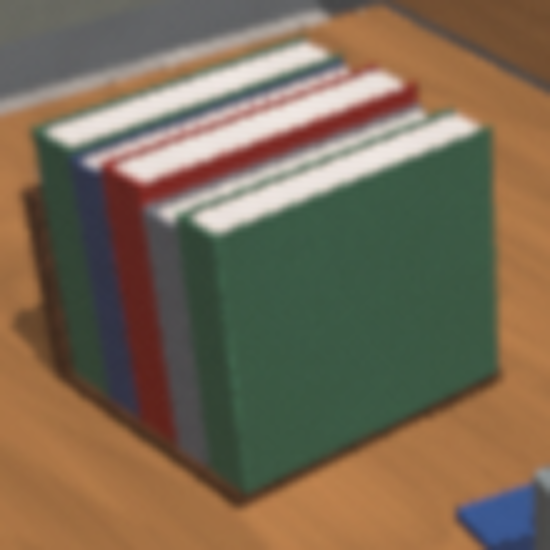

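```bash
python3 - <<'E'
from h import *
import pickle
ds=pickle.load(open("ds0.pkl","rb"))
s,d=ds["scene"],ds["side"]
for uv in [(343.2,164.9),(419.4,189.3)]: print("scene",onplane(s,uv,0).round(4))
for uv in [(248,196),(299.4,170.4)]: print("side",onplane(d,uv,0).round(4))
print(tri([(s,(343.2,164.9)),(d,(248,196))]),tri([(s,(419.4,189.3)),(d,(299.4,170.4))]))
# tops
print(tri([(s,(346.6,102.2)),(d,(244,141.5))]),tri([(s,(430.1,122.9)),(d,(298.2,120.5))]))
# green bottom front corners
print(tri([(s,(343.5,163.3)),(d,(248,193))]),tri([(s,(418.5,186)),(d,(299.4,168.5))]))
for n,c in [("tin",[(427,258),(364,187)]),("mug",[(388,315),(406,213)]),("stamp",[(471,219),(338,162)])]:
    print(n,onplane(s,c[0],0).round(3),onplane(d,c[1],0).round(3))
T=R.from_quat(env.read_state()["ee_rot"],scalar_first=True).as_matrix();print(T.round(3))
E
```

```text
scene [0.3987 0.1556 0.    ]
scene [0.6221 0.1726 0.    ]
side [0.3989 0.1539 0.    ]
side [0.6235 0.172  0.    ]
[3.99107903e-01 1.54572904e-01 1.14662474e-04] [0.62263761 0.17097851 0.00103853]
[0.40628722 0.14895067 0.19747091] [0.62366103 0.17127406 0.19503876]
[0.40098519 0.15422797 0.00887619] [0.62006542 0.16739265 0.0122389 ]
tin [ 0.746 -0.049  0.   ] [ 0.73  -0.049  0.   ]
mug [ 0.75  -0.236  0.   ] [ 0.731 -0.233  0.   ]
stamp [0.778 0.134 0.   ] [0.77  0.128 0.   ]
[[-0.     0.353  0.936]
 [-0.     0.936 -0.353]
 [-1.    -0.    -0.   ]]
```

```bash
python3 -m pendant '[{"x":-0.03},{"x":-0.04},{"turn":0.15},{"turn":0.15},{"turn":0.15},{"turn":0.15},{"turn":0.15},{"turn":0.15}]' 0.2 && python3 -m pendant '[{"turn":0.15},{"turn":0.15},{"turn":0.15},{},{}]'
```

```text
validation failed for argument at $[0]...
```

```bash
python3 -m pendant '[{"x":-0.03,"y":0,"z":0,"turn":0},{"x":-0.04,"y":0,"z":0,"turn":0},{"x":0,"y":0,"z":0,"turn":0.14},{"x":0,"y":0,"z":0,"turn":0.14},{"x":0,"y":0,"z":0,"turn":0.14},{"x":0,"y":0,"z":0,"turn":0.14},{"x":0,"y":0,"z":0,"turn":0.14},{"x":0,"y":0,"z":0,"turn":0.14}]' 0.2 && python3 -m pendant '[{"x":0,"y":0,"z":0,"turn":0.14},{"x":0,"y":0,"z":0,"turn":0.14},{"x":0,"y":0,"z":0,"turn":0.14},{"x":0,"y":0,"z":0,"turn":0.09},{"x":0,"y":0,"z":0,"turn":0},{"x":0,"y":0,"z":0,"turn":0}]'; cat >> h.py <<'E'
def st():
    s=env.read_state(); T=R.from_quat(s["ee_rot"],scalar_first=True).as_matrix()
    print("t",round(s["t"],2),"p",s["position"].round(4),"yaw_y",round(float(np.arctan2(T[1,1],T[0,1])),4),"xaxis",T[:,0].round(3),"F",s["ft_force"].round(1),"op",round(s["opening"],4),"q",s["joints"].round(2))
    return s,T
E
python3 -c "from h import *;st()"
```

```text
t: 1.55
position: [0.2206, 0.5847, 0.3013]
ee_rot: [0.582, 0.401, 0.582, -0.401]
ft_force: [0.4, -0.6, -0.6]
opening: 0.0517
t: 2.15
position: [0.2205, 0.5848, 0.3013]
ee_rot: [-0.465, -0.533, -0.465, 0.533]
ft_force: [-0.2, -0.6, 0.1]
opening: 0.0511
t 2.15 p [0.2205 0.5848 0.3013] yaw_y -0.1368 xaxis [-0. -0. -1.] F [-0.2 -0.6  0.1] op 0.0511 q [-1.49  0.47  0.27  1.53 -0.13  1.16 -1.33]
```

```bash
python3 -m pendant '[{"x":0,"y":0.025,"z":0.034,"turn":0},{"x":0,"y":0.025,"z":0.034,"turn":0},{"x":0,"y":0.025,"z":0.034,"turn":0},{"x":0,"y":0.025,"z":0.034,"turn":0},{"x":0,"y":0.025,"z":0.034,"turn":0},{"x":0,"y":0.025,"z":0.034,"turn":0},{"x":0,"y":0.025,"z":0.034,"turn":0},{"x":0,"y":0.025,"z":0.034,"turn":0}]' ; python3 -m pendant '[{"x":0,"y":0.025,"z":0.034,"turn":0},{"x":0,"y":0.025,"z":0.034,"turn":0},{"x":0,"y":0.025,"z":0.034,"turn":0},{"x":0,"y":0.025,"z":0.034,"turn":0},{"x":0,"y":0.025,"z":0.034,"turn":0},{"x":0,"y":0.025,"z":0.034,"turn":0},{"x":0,"y":0.025,"z":0.034,"turn":0},{"x":0,"y":0,"z":0,"turn":0}]';python3 - <<'E'
from h import *
s,T=st()
d=np.array([.541,-.016,.08])-s["position"]
print("tool delta",(T.T@d).round(4))
E
```

```text
t: 2.95
position: [0.3813, 0.2859, 0.3016]
ee_rot: [0.465, 0.533, 0.465, -0.533]
ft_force: [0.1, -0.6, 1.0]
opening: 0.0512
t: 3.75
position: [0.5223, 0.0221, 0.3015]
ee_rot: [-0.464, -0.534, -0.462, 0.535]
ft_force: [-0.9, 0.4, -0.4]
opening: 0.0515
t 3.75 p [0.5223 0.0221 0.3015] yaw_y -0.1436 xaxis [ 0.001 -0.002 -1.   ] F [-0.9  0.4 -0.4] op 0.0515 q [-0.58  0.32  0.55  1.8  -0.19  1.07 -0.11]
tool delta [0.2216 0.0236 0.0346]
```

```bash
python3 -m pendant '[{"x":0,"y":0.024,"z":0.035,"turn":0},{"x":0.04,"y":0,"z":0,"turn":0},{"x":0.04,"y":0,"z":0,"turn":0},{"x":0.04,"y":0,"z":0,"turn":0},{"x":0.04,"y":0,"z":0,"turn":0},{"x":0.03,"y":0,"z":0,"turn":0},{"x":0.03,"y":0,"z":0,"turn":0},{"x":0,"y":0,"z":0,"turn":0}]' ;python3 - <<'E'
from h import *
s,T=st()
d=imaging.read_camera("scene");crop(d,(250,80,450,280),"d_scene.png",3)
d=imaging.read_camera("side");crop(d,(200,60,400,260),"d_side.png",3)
E
```

```text
t: 4.55
position: [0.5378, -0.0104, 0.0785]
ee_rot: [-0.463, -0.532, -0.466, 0.535]
ft_force: [0.3, -0.0, 0.6]
opening: 0.0509
t 4.55 p [ 0.5378 -0.0104  0.0785] yaw_y -0.1377 xaxis [-0.005 -0.    -1.   ] F [ 0.3 -0.   0.6] op 0.0509 q [-0.37  0.65  0.39  1.96 -0.41  0.62  0.15]
```

View pics/d_scene.png

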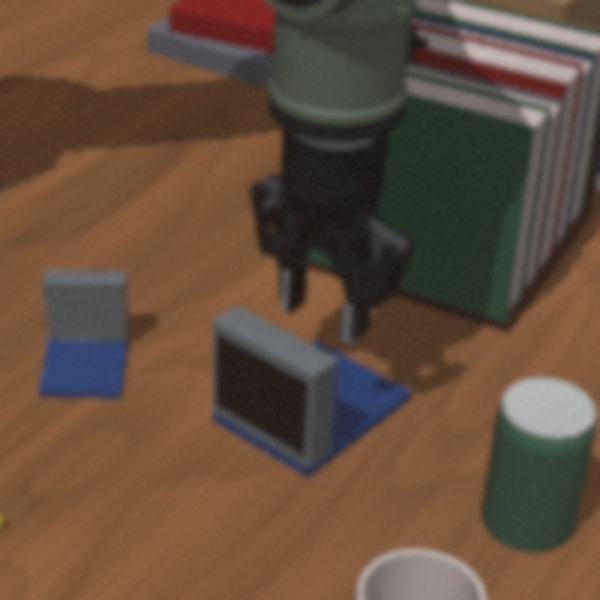

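View pics/d_side.png

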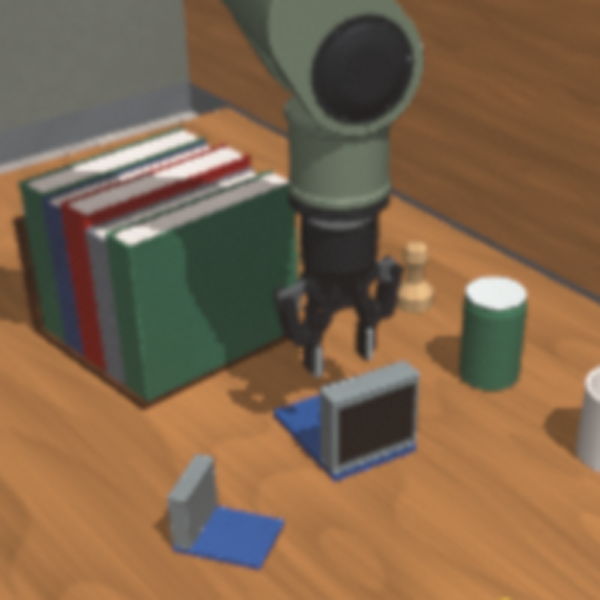

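The fingers hang between the foot and the ledgers, centred on the foot. I'll push in tool +z.

```bash
python3 -m pendant '[{"x":0,"y":0,"z":0.015,"turn":0},{"x":0,"y":0,"z":0.01,"turn":0},{"x":0,"y":0,"z":0.01,"turn":0},{"x":0,"y":0,"z":0.01,"turn":0},{"x":0,"y":0,"z":0.01,"turn":0},{"x":0,"y":0,"z":0.01,"turn":0}]' ;python3 - <<'E'
from h import *
s,T=st()
d=imaging.read_camera("side");crop(d,(200,60,400,260),"e_side.png",3)
E
```

```text
t: 5.25
position: [0.5305, -0.0759, 0.0815]
ee_rot: [0.464, 0.534, 0.464, -0.534]
ft_force: [0.1, 0.1, 0.9]
opening: 0.0512
t 5.25 p [ 0.5305 -0.0759  0.0815] yaw_y -0.1402 xaxis [ 0. -0. -1.] F [0.1 0.1 0.9] op 0.0512 q [-0.24  0.64  0.38  1.97 -0.4   0.61  0.26]
```

View pics/e_side.png

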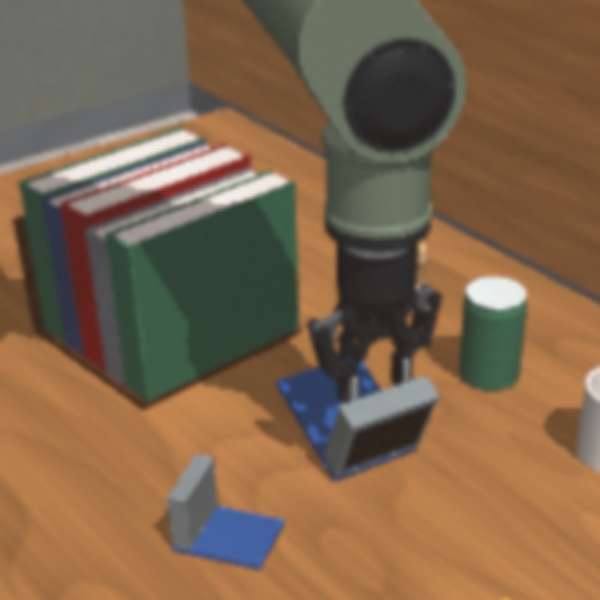

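It is tipping about its heel without sliding, so I'll keep pushing.

```bash
python3 -m pendant '[{"x":0,"y":0,"z":0.01,"turn":0},{"x":0,"y":0,"z":0.01,"turn":0},{"x":0,"y":0,"z":0.01,"turn":0},{"x":0,"y":0,"z":0.008,"turn":0},{"x":0,"y":0,"z":0,"turn":0},{"x":0,"y":0,"z":0,"turn":0}]' ;python3 - <<'E'
from h import *
s,T=st()
d=imaging.read_camera("side");crop(d,(200,60,400,260),"f_side.png",3)
E
```

```text
t: 5.9
position: [0.5253, -0.1126, 0.0813]
ee_rot: [0.464, 0.534, 0.464, -0.534]
ft_force: [-0.3, -0.3, 0.2]
opening: 0.0511
t 5.9 p [ 0.5253 -0.1126  0.0813] yaw_y -0.1403 xaxis [-0.  0. -1.] F [-0.3 -0.3  0.2] op 0.0511 q [-0.17  0.64  0.38  1.96 -0.39  0.61  0.32]
```

View pics/f_side.png

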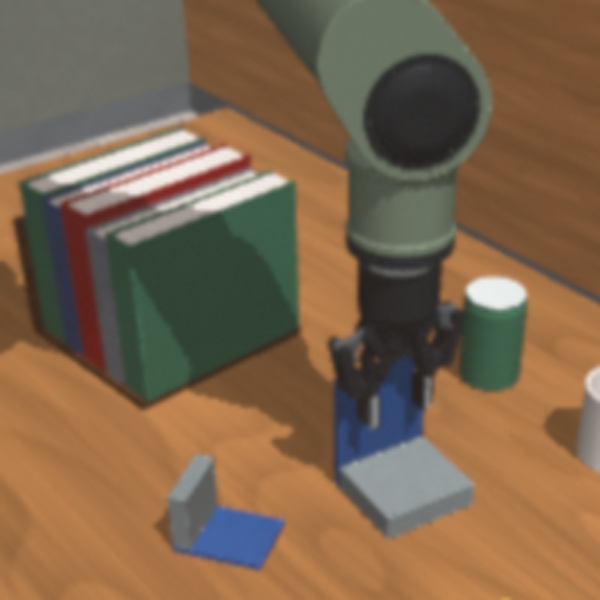

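```bash
python3 -m pendant '[{"x":-0.03,"y":0,"z":0,"turn":0},{"x":-0.04,"y":0,"z":0.01,"turn":0},{"x":-0.04,"y":0,"z":0.03,"turn":0},{"x":-0.04,"y":0,"z":0.04,"turn":0},{"x":0,"y":0,"z":0.04,"turn":0},{"x":0,"y":0,"z":0.03,"turn":0},{"x":0,"y":0,"z":0,"turn":0}]' ;python3 - <<'E'
from h import *
import pickle
s,T=st()
a=imaging.read_camera("scene");crop(a,(160,120,400,300),"g_scene.png",3.3)
b=imaging.read_camera("side");crop(b,(230,100,390,260),"g_side.png",3.75)
pickle.dump({"scene":a,"side":b},open("ds1.pkl","wb"))
# yellow: heel corners in scene
for uv in [(174,268),(211,286),(251,255)]: print(onplane(a,uv,0).round(3))
print("yellow top",onplane(a,(170,232),.1).round(3),onplane(a,(209,253),.1).round(3))
print("small",[onplane(a,u,0).round(3) for u in [(263,212),(290,212)]])
E
```

```text
t: 6.65
position: [0.5039, -0.2602, 0.2271]
ee_rot: [-0.463, -0.534, -0.462, 0.535]
ft_force: [-0.4, 0.3, -0.7]
opening: 0.0512
t 6.65 p [ 0.5039 -0.2602  0.2271] yaw_y -0.1442 xaxis [ 0.    -0.002 -1.   ] F [-0.4  0.3 -0.7] op 0.0512 q [ 0.01  0.48  0.51  1.78 -0.28  0.95  0.49]
[ 0.315 -0.386 -0.   ]
[ 0.416 -0.377  0.   ]
[ 0.424 -0.26   0.   ]
yellow top [ 0.321 -0.378  0.1  ] [ 0.429 -0.376  0.1  ]
small [array([ 0.349, -0.13 ,  0.   ]), array([ 0.403, -0.093,  0.   ])]
```

View pics/g_scene.png

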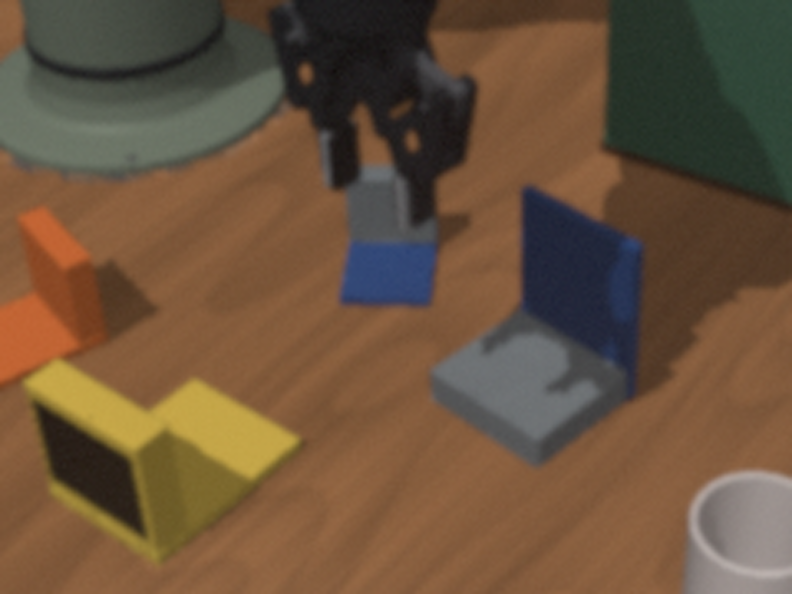

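View pics/g_side.png

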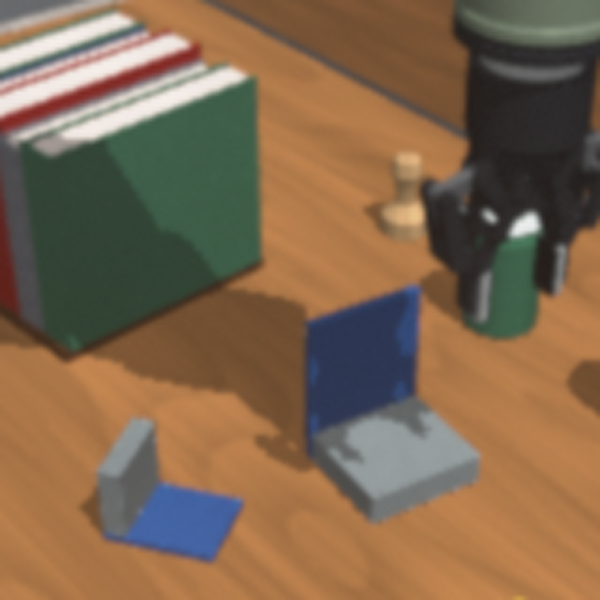

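```bash
python3 - <<'E'
from h import *
import pickle
ds=pickle.load(open("ds1.pkl","rb"));a,b=ds["scene"],ds["side"]
for uv in [(291.5,241.2),(322.7,260.3),(351.5,240.6)]: print("sc",onplane(a,uv,0).round(4))
for uv in [(330.5,238.7),(357.5,227.5),(312.1,221.3)]: print("si",onplane(b,uv,0).round(4))
E
```

```text
sc [ 0.4695 -0.1741  0.    ]
sc [ 0.5617 -0.1842  0.    ]
sc [ 0.5798 -0.0951 -0.    ]
si [ 0.4717 -0.1729  0.    ]
si [ 0.5658 -0.1867  0.    ]
si [ 0.4798 -0.0791  0.    ]
```

```bash
python3 -m pendant '[{"x":0,"y":0,"z":0,"turn":-0.11},{"x":0,"y":0,"z":0,"turn":-0.11},{"x":0.04,"y":0.018,"z":-0.024,"turn":0},{"x":0.04,"y":0,"z":0,"turn":0},{"x":0.04,"y":0,"z":0,"turn":0},{"x":0.04,"y":0,"z":0,"turn":0},{"x":0.03,"y":0,"z":0,"turn":0},{"x":0,"y":0,"z":0,"turn":0}]' ;python3 - <<'E'
from h import *
s,T=st()
d=np.array([.520,-.235,.009])-s["position"]
print("tool delta",(T.T@d).round(4))
E
```

```text
t: 7.55
position: [0.5194, -0.2287, 0.0333]
ee_rot: [0.518, 0.478, 0.522, -0.48]
ft_force: [-0.2, 1.0, -0.4]
opening: 0.0508
t 7.55 p [ 0.5194 -0.2287  0.0333] yaw_y 0.0819 xaxis [-0.006  0.002 -1.   ] F [-0.2  1.  -0.4] op 0.0508 q [ 0.1   0.75  0.3   1.89 -0.39  0.57  0.74]
tool delta [0.0243 0.0002 0.0064]
```

```bash
python3 -m pendant '[{"x":0.012,"y":0,"z":0,"turn":0},{"x":0.01,"y":0,"z":0,"turn":0},{"x":0,"y":0,"z":0,"turn":0},{"x":0,"y":0,"z":0,"turn":0}]' ;python3 - <<'E'
from h import *
s,T=st()
b=imaging.read_camera("side");crop(b,(230,100,390,260),"i_side.png",3.75)
b=imaging.read_camera("scene");crop(b,(230,100,390,260),"i_scene.png",3.75)
E
```

```text
t: 7.95
position: [0.5214, -0.2312, 0.0153]
ee_rot: [0.52, 0.48, 0.519, -0.479]
ft_force: [-0.0, -0.2, 0.3]
opening: 0.0508
t 7.95 p [ 0.5214 -0.2312  0.0153] yaw_y 0.08 xaxis [ 0.001 -0.    -1.   ] F [-0.  -0.2  0.3] op 0.0508 q [ 0.12  0.78  0.28  1.89 -0.4   0.53  0.75]
```

View pics/i_side.png

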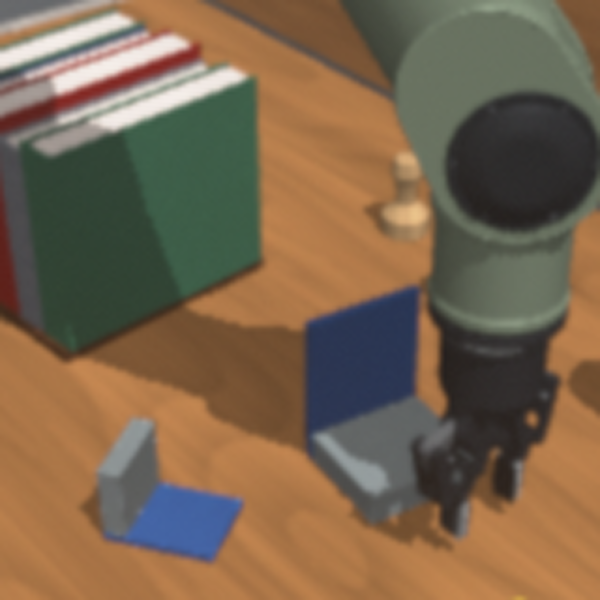

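View pics/i_scene.png

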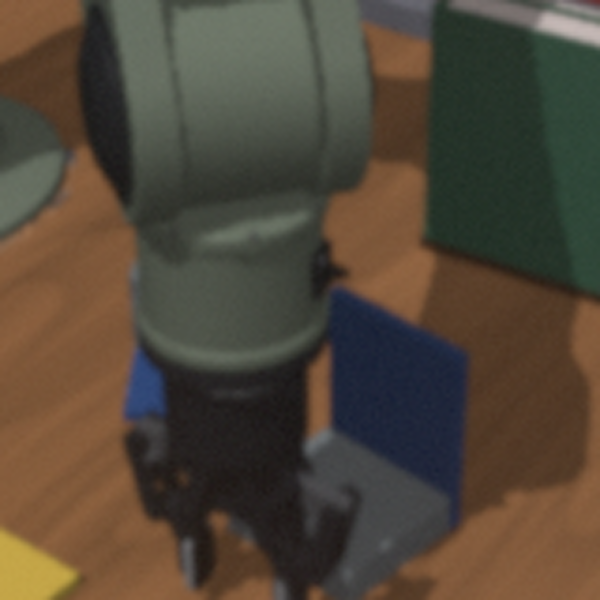

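```bash
python3 -m pendant '[{"x":0.007,"y":0,"z":-0.01,"turn":0},{"x":0,"y":0,"z":-0.015,"turn":0},{"x":0,"y":0,"z":-0.01,"turn":0},{"x":0,"y":0,"z":-0.01,"turn":0},{"x":0,"y":0,"z":-0.01,"turn":0},{"x":0,"y":0,"z":-0.01,"turn":0},{"x":0,"y":0,"z":-0.01,"turn":0},{"x":0,"y":0,"z":-0.01,"turn":0}]' ; python3 -m pendant '[{"x":0,"y":0,"z":-0.01,"turn":0},{"x":0,"y":0,"z":-0.01,"turn":0},{"x":0,"y":0,"z":-0.01,"turn":0},{"x":0,"y":0,"z":-0.01,"turn":0},{"x":0,"y":0,"z":-0.01,"turn":0}]';python3 - <<'E'
from h import *
s,T=st()
b=imaging.read_camera("side");crop(b,(230,100,390,260),"j_side.png",3.75)
b=imaging.read_camera("scene");crop(b,(230,100,390,260),"j_scene.png",3.75)
E
```

```text
t: 8.85
position: [0.5142, -0.1457, 0.0077]
ee_rot: [0.52, 0.48, 0.52, -0.48]
ft_force: [0.4, -4.0, 0.5]
opening: 0.0516
t: 9.35
position: [0.5102, -0.0959, 0.0077]
ee_rot: [0.52, 0.48, 0.52, -0.48]
ft_force: [-0.4, -4.3, 1.8]
opening: 0.0515
t 9.35 p [ 0.5102 -0.0959  0.0077] yaw_y 0.0799 xaxis [ 0. -0. -1.] F [-0.4 -4.3  1.8] op 0.0515 q [-0.13  0.74  0.28  2.03 -0.46  0.43  0.58]
```

View pics/j_side.png

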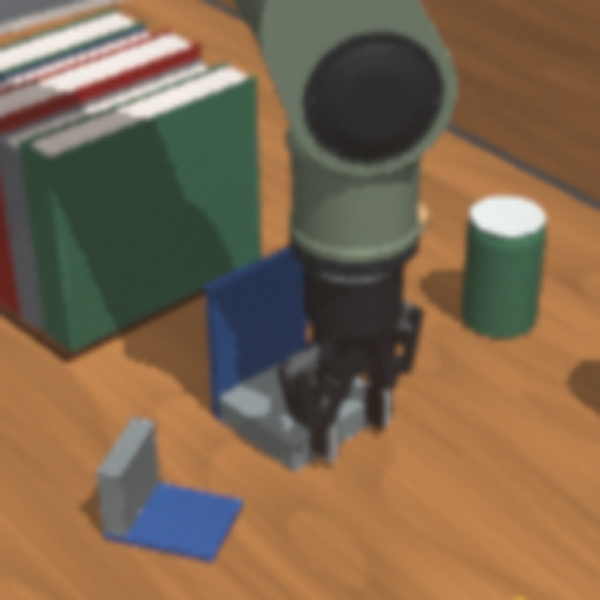

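View pics/j_scene.png

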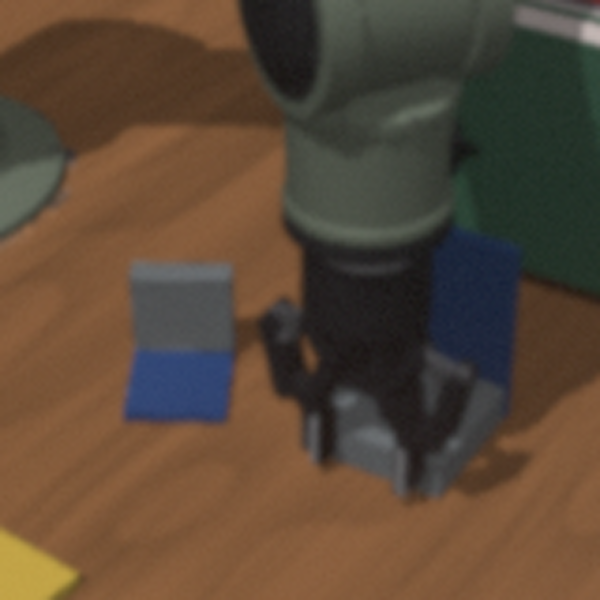

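The bookend is square on both fingers, and the push force is about 4 N. I'll continue.

```bash
python3 -m pendant '[{"x":0,"y":0,"z":-0.015,"turn":0},{"x":0,"y":0,"z":-0.015,"turn":0},{"x":0,"y":0,"z":-0.015,"turn":0},{"x":0,"y":0,"z":-0.015,"turn":0},{"x":0,"y":0,"z":-0.015,"turn":0},{"x":0,"y":0,"z":-0.015,"turn":0},{"x":0,"y":0,"z":-0.015,"turn":0},{"x":0,"y":0,"z":-0.01,"turn":0}]';python3 - <<'E'
from h import *
s,T=st()
b=imaging.read_camera("side");crop(b,(200,80,360,240),"k_side.png",3.75)
b=imaging.read_camera("scene");crop(b,(270,80,430,240),"k_scene.png",3.75)
E
```

```text
t: 10.25
position: [0.501, 0.0186, 0.0077]
ee_rot: [0.52, 0.48, 0.52, -0.48]
ft_force: [0.1, -3.6, 2.0]
opening: 0.0512
t 10.25 p [0.501  0.0186 0.0077] yaw_y 0.0802 xaxis [ 0. -0. -1.] F [ 0.1 -3.6  2. ] op 0.0512 q [-0.37  0.73  0.29  2.07 -0.51  0.41  0.4 ]
```

View pics/k_side.png

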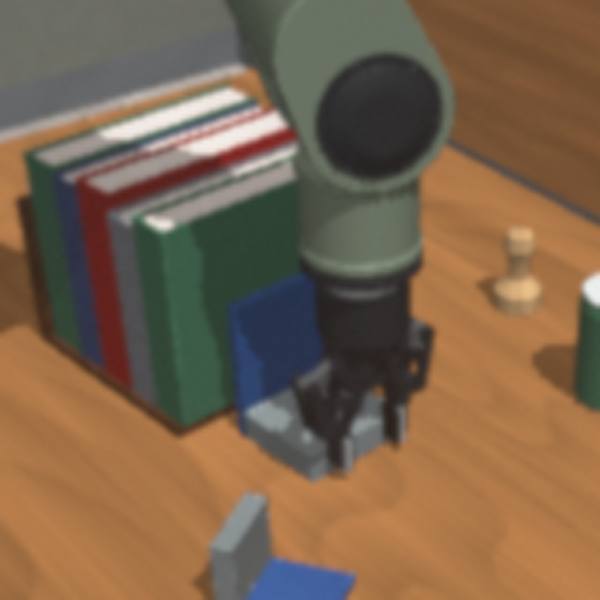

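View pics/k_scene.png

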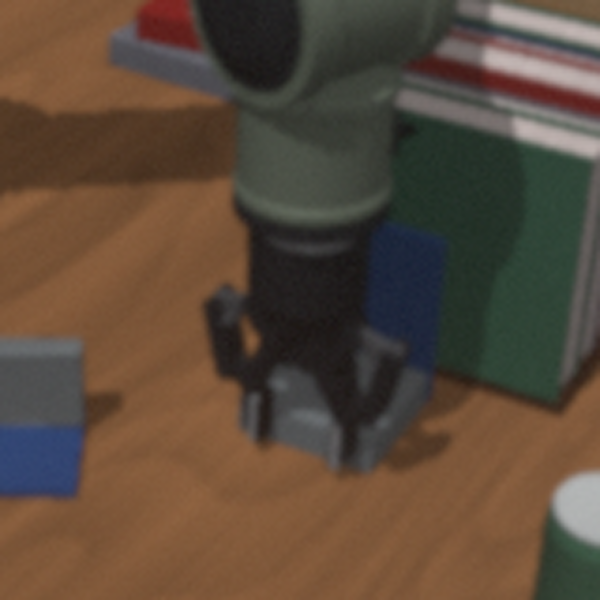

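```bash
python3 -m pendant '[{"x":0,"y":0,"z":-0.008,"turn":0},{"x":0,"y":0,"z":-0.006,"turn":0},{"x":0,"y":0,"z":-0.005,"turn":0},{"x":0,"y":0,"z":-0.003,"turn":0},{"x":0,"y":0,"z":-0.003,"turn":0}]'; python3 -m pendant '[{"x":0,"y":0,"z":-0.003,"turn":0}]'
```

```text
t: 10.85
position: [0.499, 0.0431, 0.0076]
ee_rot: [0.52, 0.48, 0.52, -0.48]
ft_force: [0.3, -3.5, 0.2]
opening: 0.051
t: 10.95
position: [0.4988, 0.0439, 0.0077]
ee_rot: [0.52, 0.48, 0.518, -0.481]
ft_force: [-0.3, -29.5, 2.0]
opening: 0.0513
```

```bash
python3 -m pendant '[{"x":0,"y":0,"z":0,"turn":0}]';python3 - <<'E'
from h import *
s,T=st(); print(s["wrist_torque"])
b=imaging.read_camera("side");crop(b,(200,80,360,240),"l_side.png",3.75)
b=imaging.read_camera("scene");crop(b,(270,80,430,240),"l_scene.png",3.75)
E
```

```text
t: 11.05
position: [0.4987, 0.0437, 0.0077]
ee_rot: [0.52, 0.48, 0.518, -0.481]
ft_force: [-1.0, -15.5, 1.8]
opening: 0.0515
t 11.05 p [0.4987 0.0437 0.0077] yaw_y 0.0778 xaxis [ 0.    -0.003 -1.   ] F [ -1.  -15.5   1.8] op 0.0515 q [-0.43  0.73  0.3   2.07 -0.52  0.41  0.36]
[-3.34882054  0.03544559 -0.02286816]
```

View pics/l_side.png

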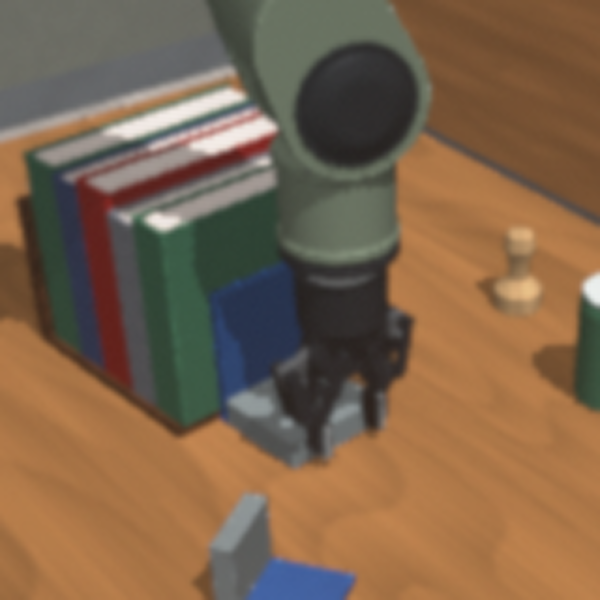

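View pics/l_scene.png

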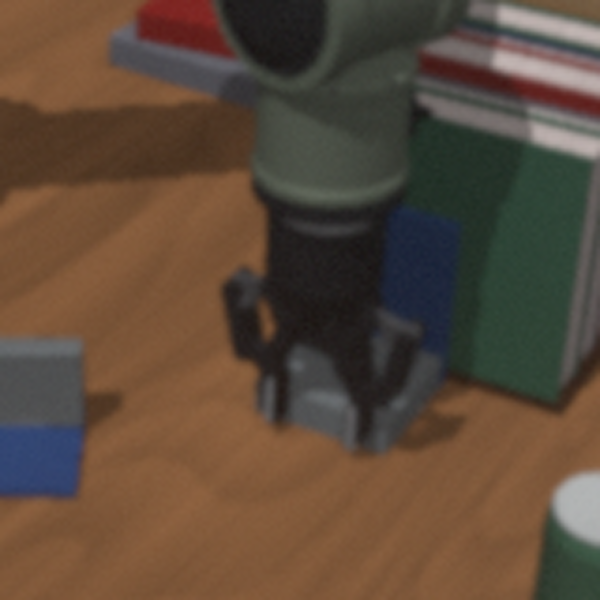

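Contact force is about 15 N with the yaw torque near zero, so both fingers are pressing evenly. I'll back off and check.

```bash
python3 -m pendant '[{"x":0,"y":0,"z":0.005,"turn":0},{"x":0,"y":0,"z":0.02,"turn":0},{"x":0,"y":0,"z":0.05,"turn":0},{"x":-0.03,"y":0,"z":0.04,"turn":0},{"x":-0.04,"y":0,"z":0.03,"turn":0},{"x":-0.04,"y":0,"z":0.03,"turn":0},{"x":-0.04,"y":0,"z":0.03,"turn":0},{"x":0,"y":0,"z":0.03,"turn":0}]';python3 - <<'E'
from h import *
import pickle
s,T=st()
b=imaging.read_camera("side");crop(b,(200,80,360,240),"m_side.png",3.75)
a=imaging.read_camera("scene");crop(a,(300,80,460,240),"m_scene.png",3.75)
cv2.imwrite("pics/m_full.png",a["frame"][:,:,::-1])
pickle.dump({"scene":a,"side":b},open("ds2.pkl","wb"))
E
```

```text
t: 11.95
position: [0.5196, -0.19, 0.1625]
ee_rot: [0.522, 0.481, 0.518, -0.478]
ft_force: [0.4, 0.6, -0.7]
opening: 0.0513
t 11.95 p [ 0.5196 -0.19    0.1625] yaw_y 0.0801 xaxis [ 0.007 -0.001 -1.   ] F [ 0.4  0.6 -0.7] op 0.0513 q [-0.08  0.54  0.45  1.88 -0.32  0.79  0.62]
```

View pics/m_side.png

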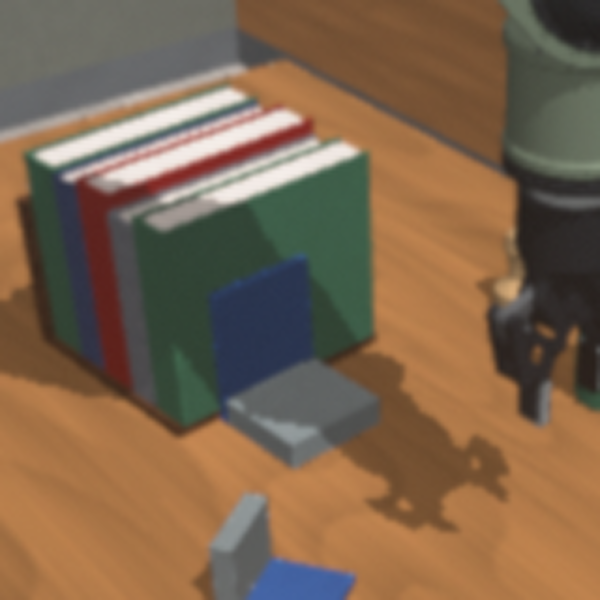

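View pics/m_scene.png

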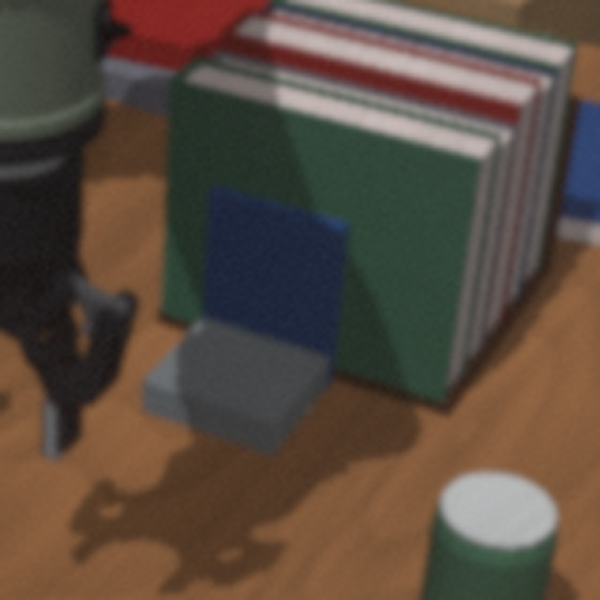

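View pics/m_full.png

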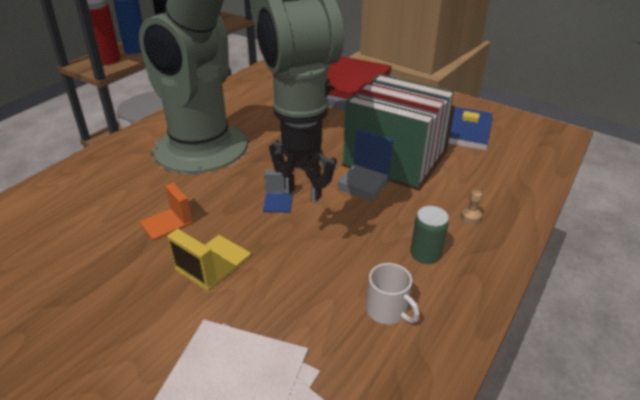

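```bash
python3 - <<'E'
from h import *
import pickle
ds=pickle.load(open("ds2.pkl","rb"));a,b=ds["scene"],ds["side"]
def yaw(p,q): print(p.round(4),q.round(4),"len",np.linalg.norm(q-p).round(4),"yaw",round(float(np.arctan2(*(q-p)[1::-1])),3))
yaw(onplane(a,(338.7,188.8),0),onplane(a,(373.3,200.5),0))
yaw(onplane(b,(278.9,204.5),0),onplane(b,(301.3,188.8),0))
yaw(onplane(a,(356.5,129.6),.13),onplane(a,(392.8,139.2),.13))
yaw(onplane(b,(256.5,159.2),.13),onplane(b,(281.3,148.5),.13))
s0=pickle.load(open("ds0.pkl","rb"))["scene"]
for n in ["mug","tea_tin","stamp"]:
    print(n,[np.round(models.cut_out(imaging.read_camera("scene"),n)[0]["rect"])])
E
```

```text
[0.4489 0.0547 0.    ] [0.5469 0.0626 0.    ] len 0.0984 yaw 0.081
[0.4505 0.0527 0.    ] [0.5586 0.0766 0.    ] len 0.1107 yaw 0.218
[0.4408 0.145  0.13  ] [0.5395 0.1558 0.13  ] len 0.0993 yaw 0.109
[0.4376 0.142  0.13  ] [0.5362 0.149  0.13  ] len 0.0989 yaw 0.071
mug [array([367., 260., 421., 326.])]Traceback (most recent call last):
  File "<stdin>", line 11, in <module>
IndexError: list index out of range
```

```bash
python3 - <<'E'
from h import *
b=imaging.read_camera("side");crop(b,(245,135,310,210),"n_side.png",8)
a=imaging.read_camera("scene");crop(a,(335,125,400,205),"n_scene.png",7.5)
w=imaging.read_camera("wrist");cv2.imwrite("pics/n_wrist.png",w["frame"][:,:,::-1])
for n in ["tea_tin","stamp","mug"]:
    print(n,[(c["p"],np.round(c["rect"])) for c in models.cut_out(a,n)[:2]],[(c["p"],np.round(c["rect"])) for c in models.cut_out(b,n)[:2]])
E
```

```text
tea_tin [(0.96, array([411., 207., 445., 261.])), (0.71, array([339., 132., 393., 203.]))] [(0.6, array([354., 152., 373., 189.]))]
stamp [(0.87, array([459., 193., 484., 222.]))] []
mug [(0.62, array([366., 262., 420., 327.]))] [(0.88, array([393., 185., 426., 220.]))]
```

View pics/n_side.png

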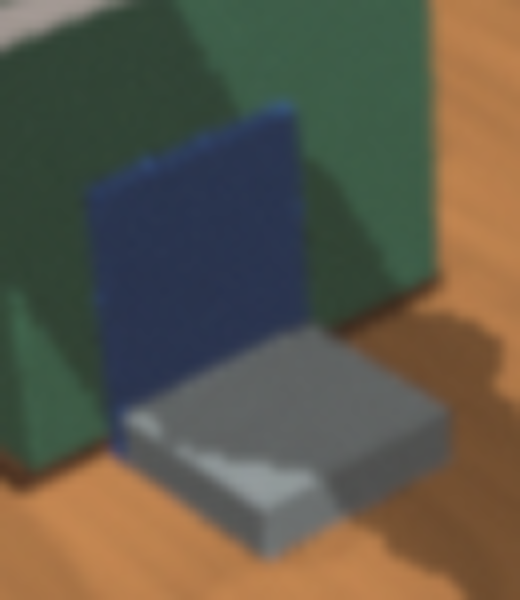

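View pics/n_scene.png

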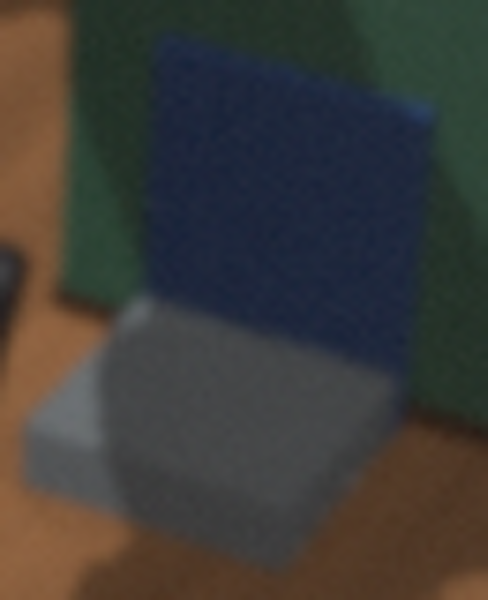

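View pics/n_wrist.png

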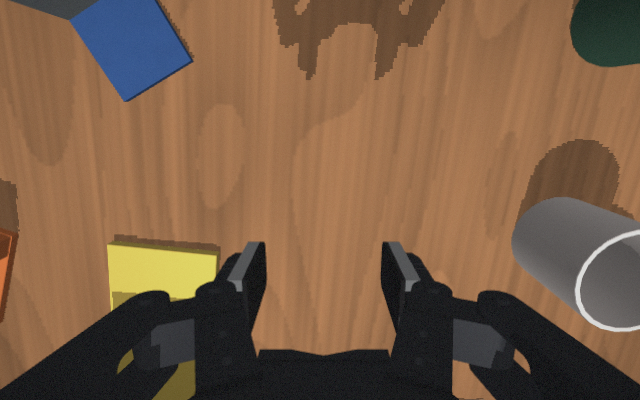

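```bash
python3 - <<'E'
from h import *
import pickle
ds=pickle.load(open("ds2.pkl","rb"));a,b=ds["scene"],ds["side"]
p=onplane(b,(278.4,204.6),0);q=onplane(b,(301.3,193.1),0);print(p,q,np.arctan2(*(q-p)[1::-1]))
p=onplane(a,(338.3,190.2),0);q=onplane(a,(372,201),0);print(p,q,np.arctan2(*(q-p)[1::-1]))
# predicted flush model: project onto both images
from numpy import cos,sin
th=.078;ex=np.array([cos(th),sin(th),0]);n=np.array([-sin(th),cos(th),0])
cov=np.array([.511,.162,0]);
for gap in [0,.004]:
  o=cov+ex*(-.012)-n*gap
  for d,nm,box,f in[(b,"side",(245,135,310,210),8),(a,"scene",(335,125,400,205),7.5)]:
    P=[o+ex*x-n*z+np.array([0,0,y]) for x in(-.05,.05) for y,z in[(0,0),(.13,0),(.13,.01),(0,.1),(.028,.1)]]
    print(gap,nm,((proj(d,np.array(P))-box[:2])*f).round(0).tolist())
E
```

```text
[0.44895912 0.05322564 0.        ] [0.5435025  0.05697363 0.        ] 0.03962226622168283
[0.45133025 0.04895179 0.        ] [0.54526248 0.0589887  0.        ] 0.10644877061805687
0 side [[124.0, 439.0], [96.0, 169.0], [112.0, 178.0], [278.0, 544.0], [274.0, 487.0], [309.0, 348.0], [293.0, 84.0], [309.0, 92.0], [463.0, 444.0], [462.0, 389.0]]
0 scene [[181.0, 341.0], [201.0, 27.0], [188.0, 40.0], [52.0, 482.0], [55.0, 416.0], [435.0, 422.0], [471.0, 103.0], [460.0, 117.0], [317.0, 572.0], [323.0, 505.0]]
0.004 side [[130.0, 443.0], [103.0, 172.0], [118.0, 182.0], [284.0, 548.0], [280.0, 492.0], [315.0, 352.0], [299.0, 87.0], [315.0, 96.0], [470.0, 448.0], [469.0, 393.0]]
0.004 scene [[176.0, 347.0], [195.0, 32.0], [182.0, 45.0], [47.0, 488.0], [49.0, 422.0], [431.0, 428.0], [467.0, 109.0], [455.0, 122.0], [312.0, 579.0], [318.0, 512.0]]
```

```bash
python3 -c "
from h import *
st(); print(env.hand_in())"
```

```text
t 12.7 p [ 0.5176 -0.1882  0.1576] yaw_y 0.0802 xaxis [-0.  0. -1.] F [-0.3  0.1  0.3] op 0.0514 q [-0.08  0.54  0.45  1.88 -0.32  0.79  0.62]
the job is handed in; nothing more can be done
None
```

I tipped the larger blue and grey bookend up onto its foot by pushing near the top of the raised foot. I then pushed its foot end along the desk with both fingers until the panel stopped against the end cover. It was never gripped or lifted, and I handed in at about 12.7 s, with the arm clear of everything.

**What supports it:**
- **Flat contact:** The push force rose from about 4 N to 29 N, then settled at 15 N. The wrist moment put the contact at the fingertips, with almost no yaw torque, as expected if the panel was pressed flat.
- **On the cover:** The pictures show the panel upright on the cover and its whole width inside it, spanning x of about 0.44–0.54 on a cover of 0.40–0.62.
- **Bystanders:** The mug and tin were found within a few pixels of their first places in both views. The stamp was found only in the scene view, also within a few pixels.

**What disagreed:**
- **Yaw:** My last yaw readings were 0.04 rad from the side camera and 0.11 rad from the scene camera. Their average, about 0.07, matches the cover's 0.075.
- **Gap:** Absolute positions put the panel's back about 5 mm short of my estimate of the cover plane. I put that down to calibration and corner-picking error, because the push met a hard stop there and the close crops show no gap. I did not re-press to confirm it.

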